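# Grade the grinding balls on the sorting board

## Task

The washed white grinding balls lie mixed in one of the two tipping trays at the head of the sloped sorting board; the other tray holds yellow caps. Lift the tray with the balls by its black bar so that they roll down and grade themselves: the large one over the rods into the blue upper lane, both small ones between the rods into the green lower lane. Do not touch the balls with the robot, and let go at the end.

Things in the scene. Friction and masses are not known exactly. Their poses are not given: they have to be found in the camera images.
- sorter: Fixed board sloping 10 degrees. Origin on the table under the middle of the tray hinge; x downhill, z up. Two like aluminium trays, 76 mm wide, 85 long, middles at y +42 and -42, turn about a hinge along y at x 0, z 124. Each has a level black bar along y (10 mm thick, 60 between its posts), centre at x -105, z 184 when down. Lanes, 172 wide: upper (large) ends at x 250, lower (small) at 330.
- ball_large: White ceramic ball, 30 mm, 85 g; origin at its centre. It starts in the tray to tip. Lifting that tray's bar on its arc about the hinge (radius 121 mm, up and then downhill) by 30 to 40 degrees empties it; stop at 46. The tray (0.12 kg) swings freely and falls back when let go; the bar may turn in the fingers. 30 mm or more is clear from bar to ball.
- ball_small_1: White ceramic ball, 15 mm diameter, 11 g; origin at its centre. Starts in the same tray as the large one. On the board small balls drop between the steel rods (24 mm gaps) to the green lower board and roll on beneath the upper lane to its open end.
- ball_small_2: White ceramic ball, 15 mm diameter, 11 g; origin at its centre. Starts in the same tray as the large one.
There are look-alikes about, which are no part of the job. What is shaped like the ball_large but orange is not meant.

How it is judged:
At the end, for the whole second after the job is handed in: All three white balls have come to rest (below 30 mm/s) inside the board's side walls: the large ball in the blue upper lane (165 to 255 mm downhill of the hinge line), both small balls in the open part of the green lower lane (265 to 345 mm downhill) (x of ball_large in the frame of sorter between 0.165 and 0.255 m and y of ball_large in the frame of sorter between -0.086 and 0.086 m and z of ball_large in the frame of sorter between 0.065 and 0.11 m and x of ball_small_1 in the frame of sorter between 0.265 and 0.345 m and y of ball_small_1 in the frame of sorter between -0.086 and 0.086 m and z of ball_small_1 in the frame of sorter between 0 and 0.065 m and x of ball_small_2 in the frame of sorter between 0.265 and 0.345 m and y of ball_small_2 in the frame of sorter between -0.086 and 0.086 m and z of ball_small_2 in the frame of sorter between 0 and 0.065 m and linear speed of each of ball_large, ball_small_1, ball_small_2 below 0.03 m/s); the robot touches nothing.
It fails at once if the robot touches a ball (contact force between any of the arm, the fingers and ball_large above 0.3 N or contact force between any of the arm, the fingers and ball_small_1 above 0.3 N or contact force between any of the arm, the fingers and ball_small_2 above 0.3 N).
It also fails if it takes over 37 s, if anything falls off the work surface, if the arm or the gripper's body presses on something with over 40 N, if the wrist force passes 120 N, or if a joint passes its speed limit or range.

## Robot

A 6-joint arm with a two-finger parallel gripper is mounted at the origin on the work surface. World frame = base frame: x ahead of the robot, y to its left, z up, the work surface at z = 0. Lengths are in m, angles in rad, forces in N, time in s.
With the tool pointing down it reaches from about 0.35 to 0.975 m from the base axis. Payload 4.9 kg.
Tool frame: the origin (TCP) lies on the front face of the gripper's body, between the roots of the fingers; the fingertips stand ctrl.tip_extent ahead of it and the grasp point (between the pads) lies 54 mm ahead of it (ctrl.tip_extent is the distance from the TCP to the fingertips, in m); z points along the fingers, y is the line along which they close (so a half turn about z gives the same grasp; the last joint's range is limited). The gripper opens to 85 mm and grips with 20 to 120 N. Pads are 22 mm wide; open, the fingers measure 114 mm over their backs; the gripper's body (76 mm by 85 mm) begins 54 mm behind the grasp point. The pads swing forward as they close: fully open they stand 13 mm farther back than shut.
Start: joints at [1.203, 0.053, 1.613, -0, 1.476, -0.119], TCP at [0.154, 0.606, 0.304] pointing down, gripper open.
Joint ranges: [-3.01, 3.01], [-1.01, 2.22], [0.06, 2.58], [-1.02, 4.17], [0.09, 2.62], [-3.14, 3.14]. Speed limits (rad/s): [2.57, 2.57, 3.14, 3.14, 3.14, 3.14].

## Interface

Orientations are given as a rotation vector (axis times angle).
In Python, from station import ctrl gives the robot as it stands.
- The arm moves only by the tool apply_moves, never from a script. Its argument "rows" is one flat list of numbers, 6 for each row, row after row: the shift along the tool's x, y, z normalised to -1 to 1, where 1 is 0.6 m, then the turn, a rotation vector about the tool's x, y, z normalised to -1 to 1, where 1 is 90 degrees. A call has 1 to 20 rows; each row is the pose to reach, as a shift and turn from the pose commanded when the call began, along the tool's axes at that moment; what a row does not reach only later rows make up. A row lasts 1/10 s, in which the tool goes at most 50 mm and 8.59 degrees, less where a joint would pass 70% of its speed; a pose out of reach is approached as far as the arm can. A call with a number of a shift or a turn outside -1 to 1 is refused whole. A call with a gripper value outside its range is refused whole. "grip" is the opening, from 0 (shut) to 1 (fully open), set as the call begins (left out, the last holds). The fingers move at their own pace and stop on an object; "grip_force" is the grip in N (left out, the last holds). Time passes only in rows, so rows that repeat a pose let the fingers close. It gives the time, the measured TCP pose, the force, the opening and the grip force at its end, in the units of the state.
- ctrl.get_obs(): the state, without advancing time (a new reading comes with each control period).
- ctrl.get_image(name): name is "scene" or "top"; returns (picture, depth): 420x560x3 uint8, blue, green, red; 420x560 float32, m along the optical axis (not along the pixel's ray), 0 where there is no reading.
- ctrl.camera_model(name): a dict with "mtx" (3x3 intrinsics, pixels), "R" (3x3) and "t" (3): a world point X has camera coordinates R X + t. Camera axes: x right, y down, z forward; pixel columns grow to the right and rows downward; lengths in m; the calibration is good to about 2 mm. A picture is of the moment at which its call begins. camera_model takes no time and is no camera call.
- ctrl.finish_job(): hands the job in; it is judged then, once.
The state is a dict: "t": time; "q": joint angles; "dq": joint speeds; "effort": joint torques, N m; "tool_pos": TCP position; "tool_rot": TCP orientation; "contact_force": force on the tool from outside, world axes, zero at the start; "wrist_torque": the same for the moment, N m; "opening": finger opening in m; "grip_force": force on a finger pad.
Only numpy, scipy, OpenCV 4.12 (cv2) and the standard library are available. Lean on these libraries where they do the work, as an engineer would, in place of code of your own. Each camera call takes 0.05 s, during which the arm holds its last target. There are 200 camera calls.

## Working session

There is one attempt and no reset: what is moved stays moved. The work goes in short steps, Python scripts to look and compute and a tool call to move; the robot and the scene stay as the last step left them, time stands still between calls to the robot, and variables do not carry over. Pictures are saved under pics/ and viewed, at most 10 in all, crops included, and the job is handed in when it is done.

Besides the shell and the picture viewer there is one more tool, called after "Request:" as name(argument=value, ...) on one line, values as JSON. apply_moves: Moves the arm, as the interface text tells. Its arguments: {"type":"object","properties":{"rows":{"type":"array","items":{"type":"number"}},"grip":{"type":"number"},"grip_force":{"type":"number"}},"required":["rows"]}

```bash
mkdir -p pics
cat > h.py <<'E'
import numpy as np, cv2
from station import ctrl
def px(cam,dep,u,v,d=None):
    m=ctrl.camera_model(cam); z=dep[v,u] if d is None else d
    c=np.linalg.inv(m['mtx'])@np.array([u,v,1.])*z
    return m['R'].T@(c-m['t'])
E
python3 - <<'E'
from h import *
for n in('scene','top'):
    i,d=ctrl.get_image(n); cv2.imwrite(f'pics/{n}0.png',i); np.save(f'{n}0.npy',d)
    m=ctrl.camera_model(n); print(n,(-m['R'].T@m['t']).round(3),m['R'].round(2).tolist())
o=ctrl.get_obs(); print(o['tool_pos'],o['tool_rot'],ctrl.tip_extent,o['t'],o['opening'])
E
```

```text
scene [ 0.992 -0.027  0.605] [[0.23, 0.97, -0.01], [0.73, -0.18, -0.66], [-0.64, 0.15, -0.75]]
top [0.481 0.053 0.751] [[-0.03, -1.0, -0.01], [-0.99, 0.03, -0.14], [0.14, 0.01, -0.99]]
[0.15373197 0.60534197 0.30277133] [-3.89693148e-01 -3.11689369e+00  2.90312922e-03] 0.0726 0.1 0.08511899288743302
```

View pics/scene0.png

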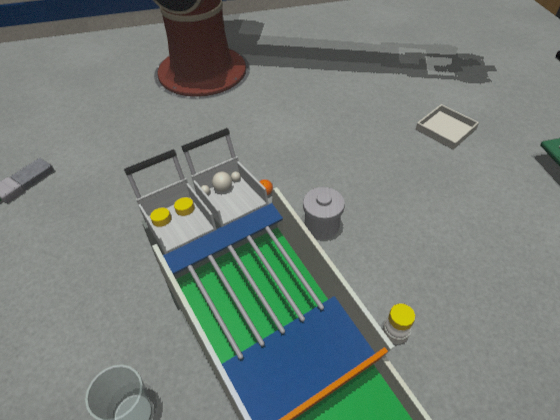

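View pics/top0.png

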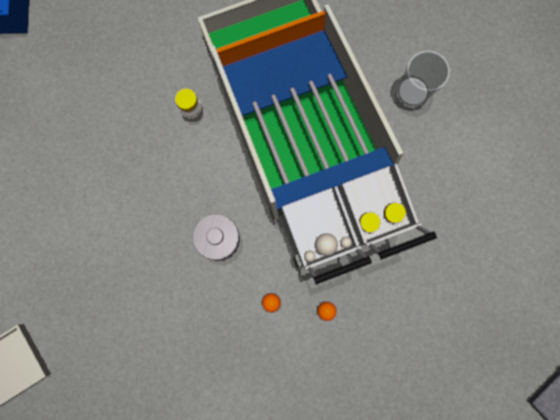

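The balls are in the tray whose bar runs from about (316,278) to (370,262) in top and (183,148) to (229,132) in scene. The caps' bar is at (380,252)–(435,236) in top. Two orange balls are nearby at (271,302) and (327,311).

Run:
```python
from h import *
for n,boxes in(('top',[(308,255,375,285),(376,230,440,262)]),('scene',[(180,126,234,154),(122,148,178,172)])):
    i=cv2.imread(f'pics/{n}0.png'); d=np.load(f'{n}0.npy')
    for (a,b,c,e) in boxes:
        P=[px(n,d,u,v) for v in range(b,e) for u in range(a,c) if i[v,u].max()<60 and d[v,u]>0]
        P=np.array(P); k=(P[:,2]>.17)&(P[:,2]<.205); P=P[k]
        m=P.mean(0); w=np.linalg.svd(P-m)[2][0]; s=(P-m)@w
        print(n,len(P),m.round(4),np.median(P[:,2]).round(4),w.round(3),s.min().round(3),s.max().round(3), 'mid',(m+w*(s.min()+s.max())/2).round(4))
i=cv2.imread('pics/top0.png');d=np.load('top0.npy')
for u,v in [(327,244),(310,257),(347,243),(271,302),(327,311),(326,188),(216,236)]: print(u,v,px('top',d,u,v).round(3))
cv2.imwrite('pics/c1.png',cv2.resize(i[180:330,230:450],None,fx=3.5,fy=3.5,interpolation=2))
```

```text
top 459 [ 0.4841 -0.024   0.188 ] 0.1882 [-0.327  0.945  0.004] -0.035 0.035 mid [ 0.4841 -0.0239  0.188 ]
top 421 [ 0.5109 -0.1022  0.1883] 0.1885 [-0.324  0.946  0.001] -0.036 0.034 mid [ 0.5112 -0.103   0.1883]
scene 278 [ 0.4867 -0.0249  0.1873] 0.1877 [ 0.321 -0.947 -0.006] -0.036 0.034 mid [ 0.4863 -0.0238  0.1873]
scene 305 [ 0.5135 -0.1021  0.1874] 0.1877 [ 0.326 -0.945  0.011] -0.034 0.036 mid [ 0.5137 -0.1026  0.1875]
327 244 [ 0.517 -0.012  0.147]
310 257 [0.502 0.009 0.127]
347 243 [ 0.519 -0.041  0.128]
271 302 [0.439 0.063 0.03 ]
327 311 [ 0.424 -0.021  0.028]
326 188 [ 0.595 -0.017  0.12 ]
216 236 [0.537 0.14  0.074]
```

View pics/c1.png

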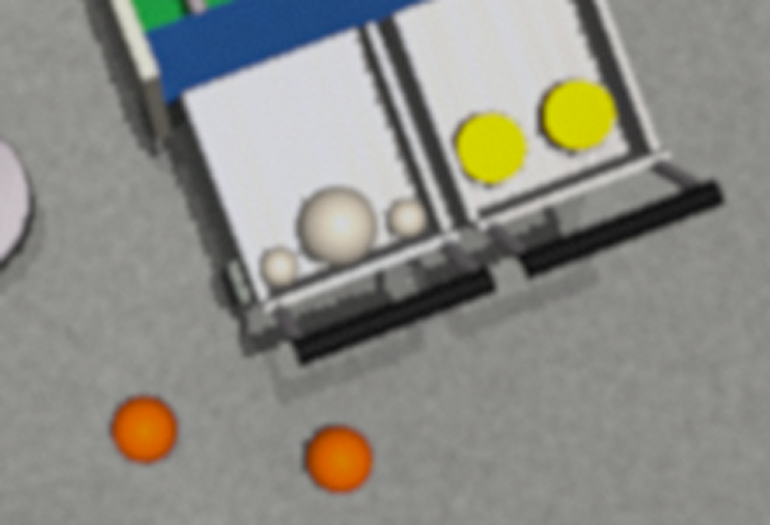

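```bash
cat >> h.py <<'E'
from scipy.spatial.transform import Rotation as Ro
XS=np.array([.946,.3245,0]);XS/=np.linalg.norm(XS);ZS=np.array([0,0,1.]);YS=np.cross(ZS,XS)
BAR=np.array([.485,-.024,.184])
RT=np.column_stack([np.cross(XS,-ZS),XS,-ZS])
def bar(th): # bar centre at lift angle th (deg)
    a=np.arctan2(60,105)+np.radians(th); return BAR+XS*(.105-.1209*np.cos(a))+ZS*(.1209*np.sin(a)-.06)
def mv(p,R=RT):
    o=ctrl.get_obs(); C=Ro.from_rotvec(o['tool_rot'])
    return np.r_[C.inv().apply(p-o['tool_pos'])/.6,(C.inv()*Ro.from_matrix(R)).as_rotvec()/(np.pi/2)].round(4)
E
python3 -c "
from h import *
print(mv(BAR+[0,0,.12]),bar(0))"
```

```text
[-7.934e-01 -8.807e-01 -5.000e-04 -1.200e-03  5.000e-04  6.313e-01] [ 0.48502781 -0.02399046  0.1839832 ]
```

Request:
apply_moves(rows=[-0.793, -0.881, 0, -0.001, 0, 0.631, -0.793, -0.881, 0, -0.001, 0, 0.631, -0.793, -0.881, 0, -0.001, 0, 0.631, -0.793, -0.881, 0, -0.001, 0, 0.631, -0.793, -0.881, 0, -0.001, 0, 0.631, -0.793, -0.881, 0, -0.001, 0, 0.631, -0.793, -0.881, 0, -0.001, 0, 0.631, -0.793, -0.881, 0, -0.001, 0, 0.631, -0.793, -0.881, 0, -0.001, 0, 0.631, -0.793, -0.881, 0, -0.001, 0, 0.631, -0.793, -0.881, 0, -0.001, 0, 0.631, -0.793, -0.881, 0, -0.001, 0, 0.631, -0.793, -0.881, 0, -0.001, 0, 0.631, -0.793, -0.881, 0, -0.001, 0, 0.631, -0.793, -0.881, 0, -0.001, 0, 0.631, -0.793, -0.881, 0, -0.001, 0, 0.631, -0.793, -0.881, 0, -0.001, 0, 0.631, -0.793, -0.881, 0, -0.001, 0, 0.631], grip=0.5, grip_force=25)

```text
t: 1.9
tool_pos: [0.4843, -0.0223, 0.3037]
tool_rot: [-1.823, -2.558, -0.003]
contact_force: [0.2, 0.1, 0.6]
opening: 0.0427
grip_force: 0.0
```

Run:
```python
from h import *
i,d=ctrl.get_image('scene'); cv2.imwrite('pics/s1.png',cv2.resize(i[60:260,80:340],None,fx=3,fy=3))
o=ctrl.get_obs();print(o['t'],o['tool_pos'],o['opening'],o['dq'].round(3),mv(BAR+[0,0,.054]))
```

```text
1.95 [ 0.48438726 -0.02230587  0.30385589] 0.04265036800366942 [-0.001 -0.001 -0.002 -0.    -0.002 -0.001] [-3.100e-03 -1.000e-04  1.098e-01  9.000e-04 -6.000e-04  1.700e-03]
```

View pics/s1.png

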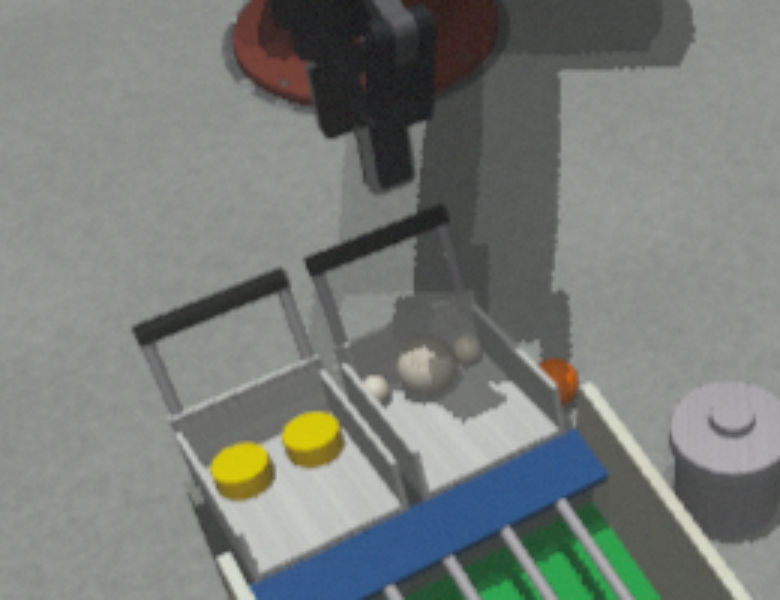

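The gripper hangs above the middle of the ball tray's bar (375,240 in the crop). The fingers straddle it and nothing is in the way, so I'll descend and close.

Request:
apply_moves(rows=[-0.003, 0, 0.02, 0, 0, 0.002, -0.003, 0, 0.045, 0, 0, 0.002, -0.003, 0, 0.07, 0, 0, 0.002, -0.003, 0, 0.09, 0, 0, 0.002, -0.003, 0, 0.105, 0, 0, 0.002, -0.003, 0, 0.11, 0, 0, 0.002, -0.003, 0, 0.11, 0, 0, 0.002])

```text
t: 2.65
tool_pos: [0.4854, -0.0254, 0.2373]
tool_rot: [-1.829, -2.553, -0.002]
contact_force: [-0.8, 0.6, 0.3]
opening: 0.0428
grip_force: 0.0
```

Request:
apply_moves(rows=[0, 0, 0, 0, 0, 0, 0, 0, 0, 0, 0, 0, 0, 0, 0, 0, 0, 0, 0, 0, 0, 0, 0, 0, 0, 0, 0, 0, 0, 0, 0, 0, 0, 0, 0, 0, 0, 0, 0, 0, 0, 0, 0, 0, 0, 0, 0, 0], grip=0, grip_force=25)

```text
t: 3.45
tool_pos: [0.4841, -0.0262, 0.2387]
tool_rot: [-1.828, -2.552, 0.006]
contact_force: [-9.7, -2.6, 6.7]
opening: 0.009
grip_force: 25.5
```

Run:
```python
from h import *
o=ctrl.get_obs();print(o['t'],o['tool_pos'],o['opening'],o['grip_force'],o['contact_force'])
C=Ro.from_rotvec(o['tool_rot'])
for t in range(2,42,2): print(t,(C.inv().apply(bar(t)-bar(0))/.6).round(4))
```

```text
3.45 [ 0.48410656 -0.02616973  0.23870811] 0.008970417631339 25.542114078998566 [-9.73364787 -2.61530314  6.69326481]
2 [ 0.      0.0036 -0.0061]
4 [ 0.      0.0073 -0.012 ]
6 [ 0.      0.0113 -0.0178]
8 [ 0.      0.0155 -0.0234]
10 [ 0.0001  0.0199 -0.029 ]
12 [ 0.0001  0.0245 -0.0343]
14 [ 0.0001  0.0292 -0.0395]
16 [ 0.0001  0.0341 -0.0445]
18 [ 0.0001  0.0392 -0.0494]
20 [ 0.0001  0.0445 -0.054 ]
22 [ 0.0001  0.0499 -0.0585]
24 [ 0.0002  0.0555 -0.0628]
26 [ 0.0002  0.0612 -0.0669]
28 [ 0.0002  0.0671 -0.0707]
30 [ 0.0002  0.0731 -0.0744]
32 [ 0.0002  0.0792 -0.0779]
34 [ 0.0002  0.0854 -0.0811]
36 [ 0.0003  0.0918 -0.0842]
38 [ 0.0003  0.0982 -0.087 ]
40 [ 0.0003  0.1048 -0.0896]
```

Request:
apply_moves(rows=[0, 0, -0.003, 0, 0, 0, 0, 0.002, -0.006, 0, 0, 0, 0, 0.004, -0.009, 0, 0, 0, 0, 0.006, -0.012, 0, 0, 0, 0, 0.008, -0.015, 0, 0, 0, 0, 0.01, -0.018, 0, 0, 0, 0, 0.012, -0.0205, 0, 0, 0, 0, 0.014, -0.0235, 0, 0, 0, 0, 0.016, -0.026, 0, 0, 0, 0, 0.018, -0.029, 0, 0, 0, 0, 0.02, -0.0315, 0, 0, 0, 0, 0.0225, -0.0345, 0, 0, 0, 0, 0.025, -0.037, 0, 0, 0, 0, 0.0275, -0.0395, 0, 0, 0, 0, 0.03, -0.042, 0, 0, 0, 0, 0.0325, -0.0445, 0, 0, 0, 0, 0.035, -0.047, 0, 0, 0, 0, 0.0375, -0.0495, 0, 0, 0, 0, 0.04, -0.052, 0, 0, 0, 0, 0.0428, -0.054, 0, 0, 0])

```text
t: 5.45
tool_pos: [0.5087, -0.0177, 0.2718]
tool_rot: [-1.828, -2.552, 0.004]
contact_force: [-9.6, -1.4, 7.0]
opening: 0.0089
grip_force: 25.0
```

Run:
```python
from h import *
i,d=ctrl.get_image('scene'); cv2.imwrite('pics/s2.png',cv2.resize(i[80:420,80:440],None,fx=1.7,fy=1.7))
o=ctrl.get_obs();print(o['t'],o['tool_pos'],bar(20)+[0,0,.054],o['opening'],o['contact_force'])
```

```text
5.5 [ 0.50896547 -0.0175651   0.27209101] [ 0.51042135 -0.01527989  0.27026783] 0.008909596748431454 [-8.86404339  0.05228271  6.71046297]
```

View pics/s2.png

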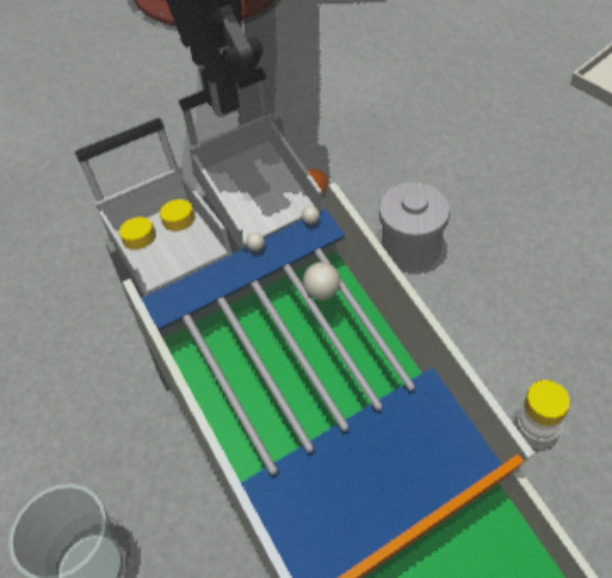

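The large ball is on the rods (322,280) and the small ones are just leaving the tray (256,241 and 311,215). I'll lift a little further and wait.

Request:
apply_moves(rows=[0, 0.003, -0.0023, 0, 0, 0, 0, 0.006, -0.0045, 0, 0, 0, 0, 0.0085, -0.0065, 0, 0, 0, 0, 0.011, -0.0088, 0, 0, 0, 0, 0.014, -0.0108, 0, 0, 0, 0, 0.017, -0.0128, 0, 0, 0, 0, 0.0197, -0.0148, 0, 0, 0, 0, 0.0226, -0.0167, 0, 0, 0, 0, 0.0256, -0.0186, 0, 0, 0, 0, 0.0286, -0.0204, 0, 0, 0, 0, 0.0286, -0.0204, 0, 0, 0, 0, 0.0286, -0.0204, 0, 0, 0, 0, 0.0286, -0.0204, 0, 0, 0, 0, 0.0286, -0.0204, 0, 0, 0])

```text
t: 6.9
tool_pos: [0.5256, -0.0118, 0.2848]
tool_rot: [-1.829, -2.554, -0.0]
contact_force: [-7.7, -1.3, 6.8]
opening: 0.0089
grip_force: 25.0
```

Run:
```python
from h import *
for n in('scene','top'):
    i,d=ctrl.get_image(n); np.save(n+'3.npy',d); cv2.imwrite('pics/%s3.png'%n,i)
o=ctrl.get_obs();print(o['t'],o['contact_force'])
```

```text
7.0 [-7.06889892  0.17773612  7.46225052]
```

View pics/scene3.png

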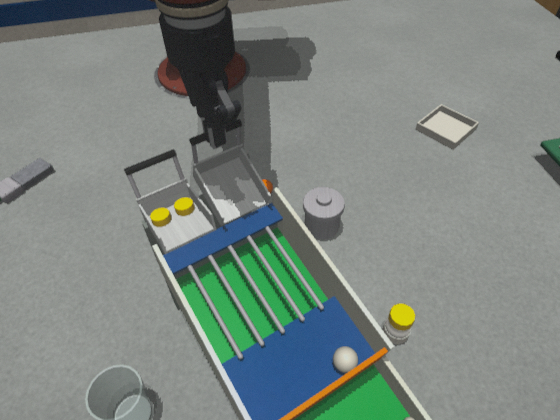

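View pics/top3.png

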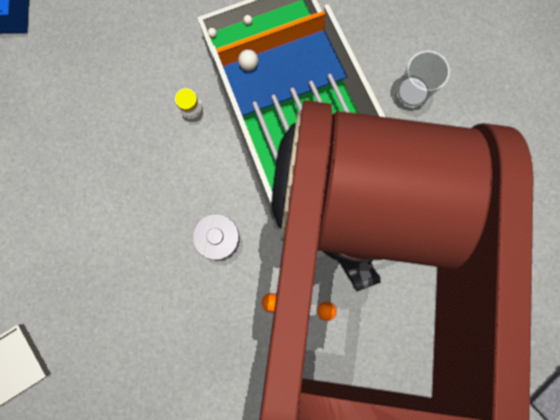

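The tray is empty. The large ball is at the orange stop (top 248,60), and both small ones are in the green lane (212,33 and 248,20). I'll lower the tray and release it.

Request:
apply_moves(rows=[0, -0.006, 0.0036, 0, 0, 0, 0, -0.0119, 0.0075, 0, 0, 0, 0, -0.0176, 0.0116, 0, 0, 0, 0, -0.0232, 0.0159, 0, 0, 0, 0, -0.0286, 0.0204, 0, 0, 0, 0, -0.0339, 0.025, 0, 0, 0, 0, -0.039, 0.0299, 0, 0, 0, 0, -0.0439, 0.0349, 0, 0, 0, 0, -0.0486, 0.0401, 0, 0, 0, 0, -0.0532, 0.0454, 0, 0, 0, 0, -0.0576, 0.051, 0, 0, 0, 0, -0.0618, 0.0566, 0, 0, 0, 0, -0.0658, 0.0624, 0, 0, 0, 0, -0.068, 0.066, 0, 0, 0, 0, -0.07, 0.07, 0, 0, 0, 0, -0.0714, 0.0735, 0, 0, 0, 0, -0.0714, 0.0735, 0, 0, 0])

```text
t: 8.7
tool_pos: [0.4846, -0.026, 0.2392]
tool_rot: [-1.828, -2.553, 0.003]
contact_force: [-7.8, -2.6, 4.3]
opening: 0.0089
grip_force: 25.8
```

Request:
apply_moves(rows=[0, 0, 0, 0, 0, 0, 0, 0, 0, 0, 0, 0, 0, 0, 0, 0, 0, 0, 0, 0, 0, 0, 0, 0, 0, 0, 0, 0, 0, 0, 0, 0, 0, 0, 0, 0], grip=0.5)

```text
t: 9.3
tool_pos: [0.4856, -0.0253, 0.2384]
tool_rot: [1.829, 2.554, 0.002]
contact_force: [-1.6, -0.6, 0.3]
opening: 0.0425
grip_force: 0.0
```

Request:
apply_moves(rows=[0, 0, -0.02, 0, 0, 0, 0, 0, -0.05, 0, 0, 0, 0, 0, -0.1, 0, 0, 0, 0, 0, -0.15, 0, 0, 0, 0, 0, -0.2, 0, 0, 0, 0, 0, -0.2, 0, 0, 0, 0, 0, -0.2, 0, 0, 0, 0, 0, -0.2, 0, 0, 0, 0, 0, -0.2, 0, 0, 0])

```text
t: 10.2
tool_pos: [0.4849, -0.0254, 0.3568]
tool_rot: [-1.828, -2.552, -0.0]
contact_force: [0.3, -0.3, -0.1]
opening: 0.0428
grip_force: 0.0
```

Run:
```python
from h import *
ORG=BAR+XS*.105-YS*.042; ORG[2]=0
for n in('top','scene'):
    i,d=ctrl.get_image(n); cv2.imwrite('pics/%s4.png'%n,i)
    if n=='top':
        for j in range(2):
            h=cv2.cvtColor(i,cv2.COLOR_BGR2HSV); m=((h[...,1]<70)&(h[...,2]>120)).astype('u1'); m[90:]=0
            k,_,st,c=cv2.connectedComponentsWithStats(m)
            for s,q in zip(st[1:],c[1:]):
                if 15<s[4]<600:
                    p=px(n,d,*q.round().astype(int))-ORG; print(q.round(1),s[4],(p@np.column_stack([XS,YS,ZS])).round(3))
            if j==0:
                for _ in range(4): i,d=ctrl.get_image(n)
print(ctrl.get_obs()['t'],ctrl.get_obs()['opening'],ctrl.get_obs()['contact_force'])
```

```text
[247.   18.6] 78 [0.318 0.018 0.037]
[247.8  58.9] 297 [0.225 0.046 0.097]
[332.6  81.8] 76 [ 0.149 -0.059  0.093]
[312.3  85.3] 40 [ 0.156 -0.028  0.092]
[247.   18.6] 78 [0.318 0.018 0.037]
[247.8  58.8] 296 [0.225 0.046 0.095]
[332.6  81.8] 76 [ 0.149 -0.059  0.093]
[312.3  85.3] 40 [ 0.155 -0.028  0.093]
10.5 0.04263229946745522 [ 0.35672243 -0.3073749   0.60431369]
```

View pics/top4.png

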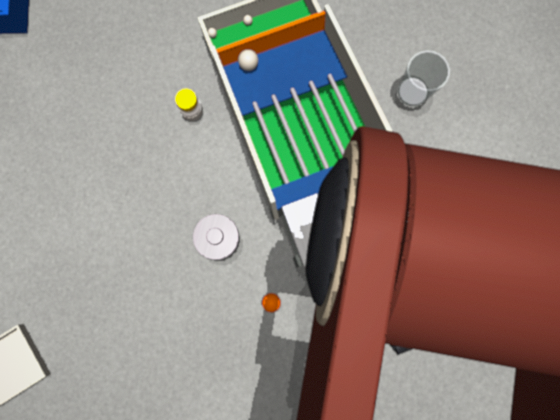

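View pics/scene4.png

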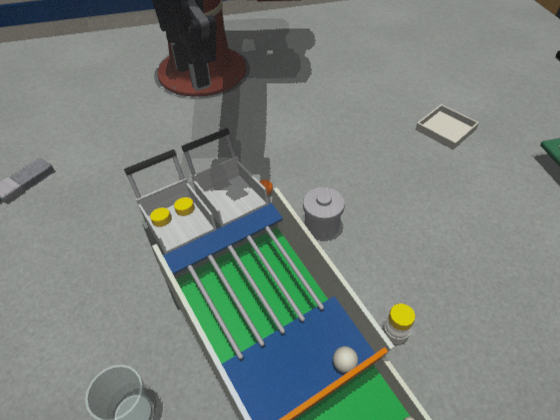

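The large ball rests at x 0.225, y 0.046. The small balls are still at (247,19) and (212,33), the tray is back down and the gripper is clear. I'll check the second small ball, then hand in.

Run:
```python
from h import *
ORG=BAR+XS*.105-YS*.042; ORG[2]=0
i,d=ctrl.get_image('top')
p=(px('top',d,212,33)-ORG)@np.column_stack([XS,YS,ZS]);print(p.round(3))
if .272<p[0]<.338 and abs(p[1])<.086 and p[2]<.06: print(ctrl.finish_job())
```

```text
[0.316 0.079 0.036]
the job is handed in; nothing more can be done
None
```

The job is handed in at about 10.5 s: the large ball rests in the blue upper lane (x 0.225 m), both small balls rest in the open green lane (x about 0.317 m), the tray is back down and released, and the gripper is clear; the hand-in call gave no verdict.

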